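# Close the bearing case and hold its bayonet cap half-turned

### The job

Close the bearing case for shipping: fold the short flap down flat first, then the long flap, and fit the round bayonet cap into the socket between them, its lugs through the two slots. Turn the cap clockwise (seen from above) half-way, about 45 degrees, never on to the lock click near 90, and finish while still gripping the cap and holding it there for the inspector. Do not push the other things on the bench about.

Things in the scene. Friction and masses are not known exactly. Their poses are not given: they have to be found in the camera images.
- case: Grey plastic bearing case fixed to the bench, with white flaps. Origin on the bench under the socket axis; z up. Outside 150 mm along x (-75 to 75), 230 mm along y (-100 to 130), walls 74 mm high. A fixed bridge 70 mm wide (y -35 to 35) runs along x over the middle, its top 78 mm high; it carries the aluminium bayonet socket, whose rim is 80 mm high. Yaw varies within about 0.3 rad.
- socket: Mouth of the bayonet socket: origin on its axis in the plane of its rim, 80 mm above the bench; x (either way) points along its two entry slots (as case x). Bore 43 mm; slots 16 mm wide at the bore, wider outward; ledges 6 mm thick. Stops block anticlockwise turning. A spring plunger is met 6 mm before the cap is seated and pushes up with 2.5 N, rising to 6 N.
- halfway: Reference frame fixed in the socket, same origin and z as socket but turned 45 degrees clockwise seen from above: the cap's x axis lies along this x (either way round) when it is turned half-way to the lock.
- flap_long (a joint): Hinge of the long flap (95 mm long, 146 mm wide along x, 4 mm thick white plastic), on the case's +y wall: hinge axis along case x at y = 130 mm, 76 mm above the bench. 0 = closed flat towards the socket (its top 78 mm high), 1.57 = upright, more = leaning outward. Starts open, 1.5 to 2.05 rad. The hinge is stiff (0.07 N m), so the flap stays where it is left.
- flap_short (a joint): Hinge of the short flap (65 mm long, otherwise alike), on the case's -y wall: hinge axis along case x at y = -100 mm, 76 mm above the bench. 0 = closed flat towards the socket, 1.57 = upright. Starts open, 1.5 to 2.05 rad, and stays where it is left.
- flap_long_edge (a point): Middle of the long flap's free edge.
- flap_short_edge (a point): Middle of the short flap's free edge.
- cap: Loose bayonet cap, aluminium with a black grip bar on top along x, about 120 g. Origin at the centre of the underside of its disc, z up. Disc 94 mm across, 6 mm thick. Below it a plug 40 mm across reaches 16 mm down. Alike after a half turn. Seated, the disc rests on the socket rim (origin in the socket's plane) and overlaps both closed flaps; turned under the ledges it can rise 2.5 mm at most.
- cap_bar (a point): Centre of the cap's upright grip bar, 23 mm above the cap's origin: bar 64 mm long (cap x), 16 mm wide (cap y), from 6 mm (top of the disc) to 40 mm above the cap's origin.
- cap_lug (a point): Outer end of one of the two opposite lugs (along cap +x and -x, under the bar's ends): 27 mm from the axis, 12 mm wide, 8.5 to 14.5 mm below the cap's origin. From the slots the lugs turn clockwise seen from above; from about 70 degrees they meet the click pins and they lock at about 88.
- rest: Fixed square wooden frame on the bench, 90 mm outside, 70 mm inside, 18 mm high, origin under its centre. The cap starts on it, disc underside 18 mm above the bench, free to be lifted straight up.
- bearing_box: Bystander: clear box of eight small bearings, 54 x 104 x 18 mm, origin under its centre. Leave alone.
- jar: Bystander: white grease jar with a steel cap, 60 mm across, 70 mm high, origin under its centre. Leave alone.
- loose_race: Bystander: steel bearing ring lying flat, 52 mm across, 15 mm high, origin under its centre. Leave alone.
Not all that is in view belongs to the job. Of the things like the cap, leave any that is green, purple or red; of the rest the larger one is meant.

How it is judged:
On the way, in this order (a step that is already met when the one before it is completed fails the run):
1. the short flap is down while the long flap is still open (value of joint flap_short below 0.1 rad and value of joint flap_long above 0.8 rad), for 0.1 s.
2. the long flap is down too (value of joint each of flap_short, flap_long below 0.1 rad), for 0.1 s.
3. the cap is in the socket with its lugs through the slots, flaps still down (all of step 2 and horizontal distance between cap and socket below 0.004 m and z of cap in the frame of socket below 0.0045 m and angle between cap's own z axis and vertical below 0.07 rad and angle between the x axis of cap and the x axis of socket, either way round below 0.3 rad), for 0.1 s.
At the end, for the whole second after the job is handed in: Both flaps are down within 0.1 rad of flat; the cap is in the socket (axis within 4 mm, disc within 4.5 mm of the rim, upright within 4 degrees), turned within 12 degrees of the half-way direction (45 degrees clockwise of the slots), still, and gripped by the fingers with more than 2 N (all of step 2 and horizontal distance between cap and socket below 0.004 m and z of cap in the frame of socket between -0.003 and 0.0045 m and angle between cap's own z axis and vertical below 0.07 rad and angle between the x axis of cap and the x axis of halfway, either way round below 0.21 rad and contact force between the fingers and cap above 2 N and angular speed of cap below 0.2 rad/s and linear speed of cap below 0.02 m/s); the arm keeps its last pose, push and grip.
It fails at once if the cap is turned on to the lock click (past 68 degrees) (horizontal distance between cap and socket below 0.004 m and z of cap in the frame of socket below 0.0045 m and angle between the x axis of cap and the x axis of socket, either way round above 1.19 rad).
It fails at once if the box of bearings is pushed about (more than 25 mm) (distance of bearing_box from where it was at the start of the episode above 0.025 m).
It fails at once if the grease jar is pushed about (more than 25 mm) (distance of jar from where it was at the start of the episode above 0.025 m).
It fails at once if the loose bearing ring is pushed about (more than 25 mm) (distance of loose_race from where it was at the start of the episode above 0.025 m).
It also fails if it takes over 67 s, if anything falls off the work surface, if the arm or the gripper's body presses on something with over 40 N, if the wrist force passes 120 N, or if a joint passes its speed limit or range.

### The arm

A 7-joint arm with a two-finger parallel gripper is mounted at the origin on the work surface. World frame = base frame: x ahead of the robot, y to its left, z up, the work surface at z = 0. Lengths are in m, angles in rad, forces in N, time in s.
With the tool pointing down it reaches from about 0.425 to 1.025 m from the base axis. Payload 9.4 kg.
Tool frame: the origin (TCP) lies between the finger pads; the fingertips stand 19 mm ahead of it and the grasp point (between the pads) is the TCP; z points along the fingers, y is the line along which they close (so a half turn about z gives the same grasp; the last joint's range is limited). The gripper opens to 93 mm and grips with 3 to 60 N. Pads are 15 mm wide; open, the fingers measure 128 mm over their backs; the gripper's body (75 mm by 188 mm) begins 65 mm behind the grasp point.
Start: joints at [-1.33, 0.599, -0.003, 1.599, 0.002, 0.943, -0.08], TCP at [0.227, 0.689, 0.238] pointing down, gripper open.
Joint ranges: [-2.57, 2.57], [-0.35, 1.97], [-1.29, 1.29], [0.11, 2.56], [-1.05, 4.19], [0.11, 1.86], [-2.63, 2.63]. Speed limits (rad/s): [2.22, 2.22, 3.01, 3.01, 3.14, 3.14, 3.14].

### API

Orientations are given as a unit quaternion [x, y, z, w].
In Python, from cell import ctrl gives the robot as it stands. Calls block until the motion is done:
- ctrl.movep(position, orientation): joint-space move of the TCP to a pose.
- ctrl.movel(position, rot=None, v=0.15): straight line of the TCP; rot=None keeps the orientation; v is the mean speed in m/s.
- ctrl.move_joints(angles): joint-space move.
- ctrl.command_gripper(opening, force=None): opening from 0.0 (shut) to 1.0 (fully open); force is the grip in N (None keeps the last); returns when the fingers have stopped.
- ctrl.hold(seconds).
- ctrl.inverse_kinematics(position, orientation): joint angles nearest the present ones, or None.
- ctrl.observe(): the state.
- ctrl.grab_frame(name): name is "scene" or "side" or "wrist"; returns the picture (420x560x3 uint8, red, green, blue); there is no depth.
- ctrl.camera_info(name): a dict with "fovy" (degrees; the focal length in pixels is half the picture's height over the tangent of half this angle, whatever the lens; pixels are square), "cx", "cy" (the principal point, pixels), "origin" and "attitude" of the camera in the world. Camera axes: x right, y down, z forward; pixel columns grow to the right and rows downward; lengths in m; the calibration is good to about 2 mm. A picture is of the moment at which its call begins: read the wrist's pose just before it. camera_info takes no time and is no camera call; for the wrist camera it gives the pose at the moment of the call.
A pose or a line that the arm cannot do raises ctrl.MotionError and nothing moves.
- ctrl.close_job(): hands the job in; it is judged then, once.
The state is a dict: "t": time; "joint_positions": joint angles; "qvel": joint speeds; "joint_efforts": joint torques, N m; "tool_pos": TCP position; "eef_rot": TCP orientation; "contact_force": force on the tool from outside, world axes, zero at the start; "torque": the same for the moment, N m; "finger_gap": opening from 0.0 (shut) to 1.0 (fully open); "finger_force": force on a finger pad.
Only numpy, scipy, OpenCV 4.12 (cv2) and the standard library are available. Lean on these libraries where they do the work, as an engineer would, in place of code of your own. Each camera call takes 0.05 s, during which the arm holds its last target. There are 200 camera calls.

## Working session

There is one attempt and no reset: what is moved stays moved. The work goes in short steps, each a Python script; the robot and the scene stay as the last script left them, time stands still between calls to the robot, and variables do not carry over. Pictures are saved under pics/ and viewed, at most 10 in all, crops included, and the job is handed in when it is done.

```bash
ls; mkdir -p pics
python3 - <<'E'
from cell import ctrl
import cv2,numpy as np
for n in("scene","side"):
    cv2.imwrite(f"pics/{n}0.png",ctrl.grab_frame(n)[:,:,::-1]); print(n,ctrl.camera_info(n))
print(ctrl.camera_info("wrist")); print(ctrl.observe())
E
```

```text
pics
scene {'fovy': 52.402083767931266, 'cx': 278.9810599297586, 'cy': 204.61596895109, 'origin': array([ 1.27981603, -0.17713603,  0.79962321]), 'attitude': array([ 0.73247585,  0.56070012, -0.2284805 , -0.31127346])}
side {'fovy': 47.43428679017849, 'cx': 283.0403242755364, 'cy': 211.03204866412398, 'origin': array([-0.07097222, -0.75546331,  0.69089884]), 'attitude': array([ 0.822639  , -0.28018756,  0.17298044, -0.46350596])}
{'fovy': 60.29894125423291, 'cx': 282.1151600516086, 'cy': 205.17020438283546, 'origin': array([0.15340888, 0.71261463, 0.38554845]), 'attitude': array([0.80208246, 0.58074529, 0.08114913, 0.11319656])}
{'t': 0.1, 'joint_positions': array([-1.32969661,  0.60006087, -0.00255238,  1.60002415,  0.00177913,
        0.94291077, -0.07981666]), 'qvel': array([ 0.00103491, -0.00115494, -0.00077084, -0.00113291,  0.00109676,
       -0.0021915 ,  0.00031604]), 'joint_efforts': array([ 4.80436982e-03, -7.66549015e+01,  1.50166266e+00, -2.52936834e+01,
       -5.23355138e-02,  1.36328302e-02,  5.84091504e-05]), 'tool_pos': array([0.2264203 , 0.68831377, 0.23684398]), 'eef_rot': array([ 1.58213733e-01,  9.87404641e-01, -6.98129105e-04, -5.68032348e-05]), 'contact_force': array([-0.45054166, -0.48596542, -1.02271918]), 'torque': array([-0.02074501,  0.03700978, -0.02307763]), 'finger_force': 0.0, 'finger_gap': 0.9961513378672416}
```

View pics/scene0.png

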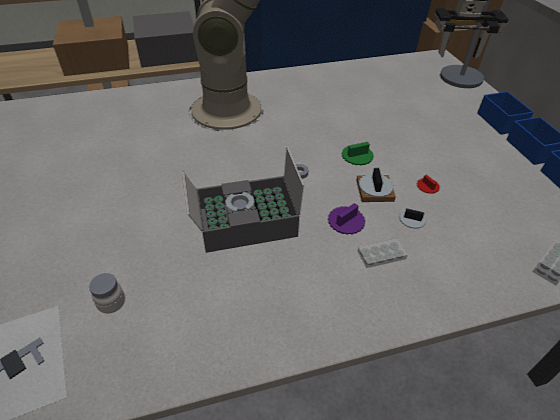

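View pics/side0.png

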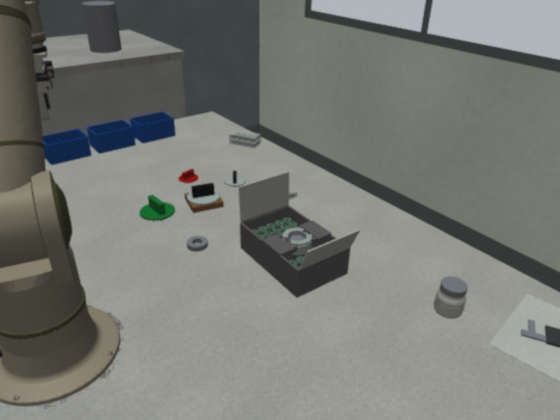

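Scene view candidates for the cap:
- green (358,153)
- purple (346,219)
- red (428,184)
- small white/black one (413,216)
- larger aluminium with black bar, on the wooden frame (376,185): this is my choice

Socket is at (240,202), with the long flap on the right (about 293,180), the short flap on the left (193,200) and the jar at (107,292). The side view agrees, with the cap at (203,193).

```bash
cat > h.py <<'E'
from cell import ctrl
import cv2,numpy as np
from scipy.spatial.transform import Rotation as R
def cam(n):
    i=ctrl.camera_info(n); i['f']=210/np.tan(np.radians(i['fovy']/2)); i['R']=R.from_quat(i['attitude']).as_matrix(); return i
def ray(i,p):
    p=np.atleast_2d(np.asarray(p,float)); d=np.c_[(p[:,0]-i['cx'])/i['f'],(p[:,1]-i['cy'])/i['f'],np.ones(len(p))]@i['R'].T
    return d/np.linalg.norm(d,axis=1)[:,None]
def plane(i,p,z):
    d=ray(i,p); return i['origin']+d*((z-i['origin'][2])/d[:,2])[:,None]
def tri(i,p,j,q):
    A=0;b=0
    for c,x in((i,p),(j,q)):
        d=ray(c,x)[0]; P=np.eye(3)-np.outer(d,d); A=A+P; b=b+P@c['origin']
    return np.linalg.solve(A,b)
def proj(i,X):
    v=(np.atleast_2d(X)-i['origin'])@i['R']; return np.c_[v[:,0]/v[:,2]*i['f']+i['cx'],v[:,1]/v[:,2]*i['f']+i['cy']]
def down(a): # tool pointing down, tool y at world angle a
    y=np.array([np.cos(a),np.sin(a),0]); z=np.array([0,0,-1.]); return R.from_matrix(np.c_[np.cross(y,z),y,z]).as_quat()
def snap(n,name=None):
    i=cam(n); im=ctrl.grab_frame(n)
    if name: cv2.imwrite(f"pics/{name}.png",im[:,:,::-1])
    return i,im
E
python3 - <<'E'
from h import *
s,d=cam("scene"),cam("side")
for n,p,q,z in [("socket",(240,202),(296,238),.08),("cap disc",(376,186),(204,198),.024),("race",(300,171),(198,242),.015),("jar",(104,285),(453,287),.07),("box",(383,253),(0,0),.018),("purple",(346,220),(0,0),.006),("small",(413,217),(236,182),.006),("green",(358,155),(157,212),.006)]:
    print(n,plane(s,p,z).round(3),plane(d,q,z).round(3))
for n,p,q in [("longtop-far",(287,151),(286,177)),("longtop-near",(302,182),(240,191)),("short a",(186,173),(357,234)),("short b",(200,215),(305,257))]: print(n,tri(s,p,d,q).round(3))
w=cam("wrist"); print(w['R'].round(3)); o=ctrl.observe(); T=R.from_quat(o['eef_rot']).as_matrix()
print((T.T@(w['origin']-o['tool_pos'])).round(3),(T.T@w['R']).round(3)); print(T.round(2))
a=cv2.imread('pics/scene0.png');b=cv2.imread('pics/side0.png')
cv2.imwrite('pics/c0.png',np.vstack([cv2.resize(a[140:260,170:450],(784,336),interpolation=2),cv2.resize(b[150:260,150:410],(784,260),interpolation=2)]))
E
```

```text
socket [[ 0.546 -0.061  0.08 ]] [[ 0.529 -0.071  0.08 ]]
cap disc [[0.521 0.319 0.024]] [[0.503 0.303 0.024]]
race [[0.399 0.141 0.015]] [[0.386 0.132 0.015]]
jar [[ 0.703 -0.375  0.07 ]] [[ 0.683 -0.387  0.07 ]]
box [[0.736 0.239 0.018]] [[0.914 4.859 0.018]]
purple [[0.604 0.2   0.006]] [[0.932 4.96  0.006]]
small [[0.638 0.373 0.006]] [[0.651 0.362 0.006]]
green [[0.361 0.336 0.006]] [[0.374 0.339 0.006]]
longtop-far [0.561 0.035 0.203]
longtop-near [0.52  0.116 0.106]
short a [ 0.547 -0.2    0.175]
short b [ 0.522 -0.141  0.055]
[[ 0.312  0.913  0.262]
 [ 0.95  -0.3   -0.087]
 [-0.001  0.276 -0.961]]
[ 0.077  0.    -0.149] [[ 0.    -0.961 -0.276]
 [ 1.     0.     0.   ]
 [-0.    -0.276  0.961]]
[[-0.95  0.31 -0.  ]
 [ 0.31  0.95 -0.  ]
 [-0.   -0.   -1.  ]]
```

View pics/c0.png

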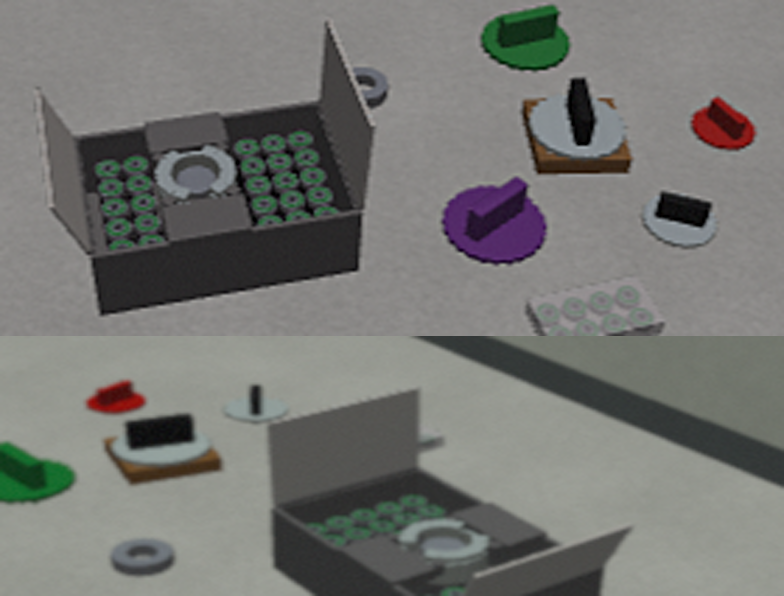

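The crop confirms the cap: large, aluminium, black bar, sitting on the wooden frame. The short flap is on the left (-y) and the long one on the right. Next I'll look with the wrist camera from above.

Run:
```python
from h import *
import pickle
q=down(np.pi/2)
ctrl.movep([.51,.31,.3],q); ctrl.hold(.2); a,ia=snap("wrist","wcap")
ctrl.movep([.535,-.05,.33],q); ctrl.hold(.2); b,ib=snap("wrist","wcase")
pickle.dump((a,ia,b,ib),open('w.pkl','wb'))
cv2.imwrite('pics/w0.png',cv2.resize(np.hstack([ia,ib])[:,:,::-1],(800,300),interpolation=3)); print(ctrl.observe()['t'],ctrl.observe()['tool_pos'],ctrl.observe()['joint_positions'].round(2))
```

```text
3.7 [ 0.53514699 -0.04906442  0.32983508] [-0.06  0.27  0.06  1.92 -0.02  0.95  1.58]
```

View pics/wcap.png

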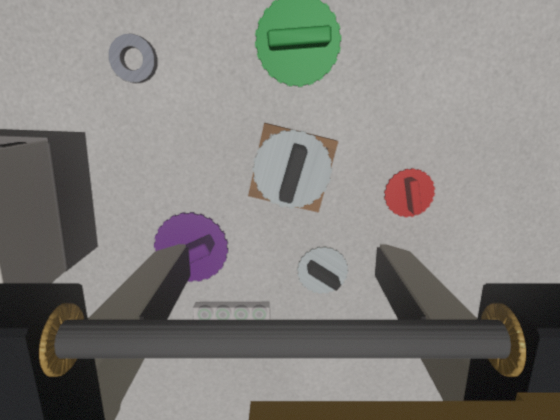

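View pics/wcase.png

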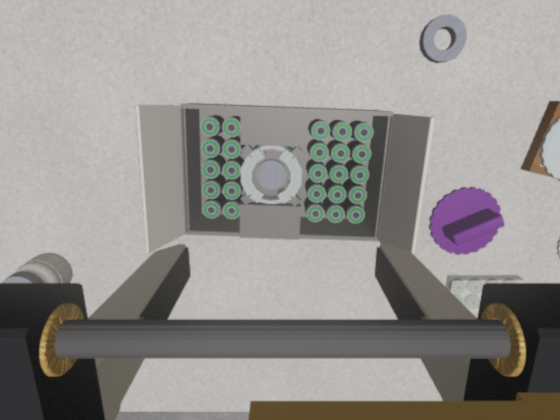

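Wrist views: the cap is at (293,170) with its bar running (301,148)–(285,197). The socket ring is at (271,176) and the case rim corners are near (183,104), (390,112), (187,238), (378,240). Both flaps lean outward.

Run:
```python
from h import *
import pickle
a,ia,b,ib=pickle.load(open('w.pkl','rb'))
def blob(im,lo,hi,box):
    h=cv2.cvtColor(im,cv2.COLOR_RGB2HSV); x0,y0,x1,y1=box; m=np.zeros(im.shape[:2],np.uint8); m[y0:y1,x0:x1]=cv2.inRange(h,lo,hi)[y0:y1,x0:x1]
    c=max(cv2.findContours(m,0,1)[0],key=cv2.contourArea); return c
print("px", cv2.cvtColor(ia,cv2.COLOR_RGB2HSV)[[170,170,130,90],[265,320,270,250]], cv2.cvtColor(ib,cv2.COLOR_RGB2HSV)[[176,160,215,155],[247,290,270,255]])
print("race",plane(a,(133,58),.015),plane(b,(443,39),.015))
P=plane(b,[(185,104),(389,111),(187,238),(378,241)],.074); print(P.round(4)); 
print("len",np.linalg.norm(P[1]-P[0]),np.linalg.norm(P[3]-P[2]),"wid",np.linalg.norm(P[2]-P[0]),np.linalg.norm(P[3]-P[1]))
e=P[1]-P[0]; f=P[3]-P[2]; print("yaw",np.arctan2(-e[0],e[1]),np.arctan2(-f[0],f[1]))
# bar
c=blob(ia,(0,0,0),(180,255,75),(255,130,335,210)); r=cv2.minAreaRect(c); print("bar",r,cv2.contourArea(c)); 
print(plane(a,cv2.boxPoints(r),.058).round(4))
# bright ring / disc
for nm,i,im,box,z in(("disc",a,ia,(245,125,340,212),.024),("ring",b,ib,(235,140,308,210),.08)):
    h=cv2.cvtColor(im,cv2.COLOR_RGB2HSV); hh=h[box[1]:box[3],box[0]:box[2]]
    c=blob(im,(85,8,120),(120,80,255),box); c=cv2.convexHull(c); E=cv2.fitEllipse(c); print(nm,E,plane(i,E[0],z).round(4)); q=plane(i,c[:,0],z)[:,:2]; print(len(q),cv2.minEnclosingCircle(q.astype(np.float32)))
cr=np.hstack([ia[120:220,240:345],ib[130:230,215:320]])
cv2.imwrite('pics/c1.png',cv2.resize(cr,None,fx=3.8,fy=3.8,interpolation=2)[:,:,::-1])
```

```text
px [[ 90   6 168]
 [100   9 169]
 [ 13  98 127]
 [ 15   9 164]] [[ 90   7 181]
 [ 90   8 182]
 [ 13  13 138]
 [ 90   7 181]]
race [[0.38619739 0.14434813 0.015     ]] [[0.38707039 0.14079929 0.015     ]]
[[ 0.4611 -0.1533  0.074 ]
 [ 0.4679  0.0671  0.074 ]
 [ 0.6153 -0.1621  0.074 ]
 [ 0.6187  0.0665  0.074 ]]
len 0.22053700513579333 0.22856977234417222 wid 0.15446140972213576 0.1507756903024942
yaw -0.031089410093966575 -0.014936828390708763
bar ((292.34405517578125, 172.85321044921875), (14.17582893371582, 57.9484977722168), 16.699243545532227) 727.0
[[0.537  0.3056 0.058 ]
 [0.4754 0.3236 0.058 ]
 [0.4798 0.3382 0.058 ]
 [0.5417 0.3209 0.058 ]]
disc ((292.0169677734375, 168.49087524414062), (74.878173828125, 75.76802062988281), 93.58782958984375) [[0.5091 0.3228 0.024 ]]
30 ((0.5101594924926758, 0.32329824566841125), 0.04561128467321396)
ring ((271.09051513671875, 174.0120086669922), (28.71181869506836, 28.98695945739746), 163.1927032470703) [[ 0.5363 -0.0609  0.08  ]]
18 ((0.5364631414413452, -0.06095185875892639), 0.016588332131505013)
```

View pics/c1.png

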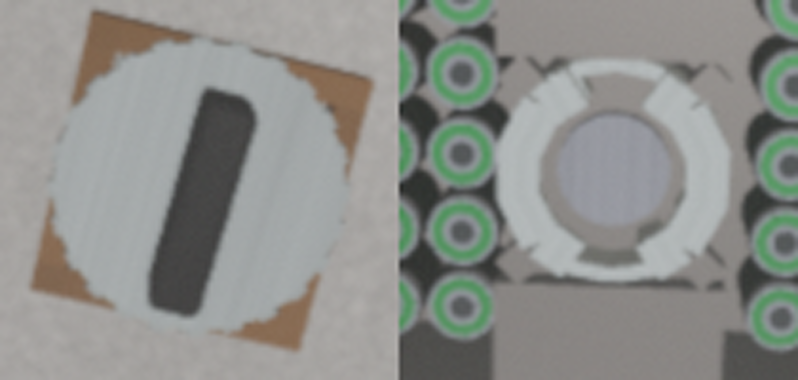

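Both are located: socket at about (0.537,-0.061) with yaw about -0.02, and cap at about (0.509,0.323) with its bar at -0.285 rad. Next I fold the flaps with closed fingers, following an arc.

```bash
cat > fold.py <<'E'
from h import *
C=np.array([.5375,-.061]);yaw=-.02
def W(x,y,z): c,s=np.cos(yaw),np.sin(yaw); return [C[0]+c*x-s*y,C[1]+s*x+c*y,z]
def fold(yh,r,ang):
    s=-np.sign(yh)*1. ; q=down(ang+yaw)
    P=lambda u,w: W(0,yh+s*u,.076+w+.019)
    ctrl.movep(P(-.075,.16),q); ctrl.movel(P(-.075,r),v=.2)
    th=[np.radians(a) for a in (80,65,50,35,22,12,5,0)]
    for k,t in enumerate(th):
        u=r*np.cos(t)-.002*np.sin(t)-.0075; w=r*np.sin(t)+.002*np.cos(t)
        ctrl.movel(P(u,w if k else r),v=.12 if k==0 else .06)
        print(np.degrees(t).round(),ctrl.observe()['contact_force'].round(1))
    ctrl.movel(P(u,.0005),v=.03); ctrl.hold(.3); o=ctrl.observe(); print('press',o['contact_force'].round(1),o['tool_pos'].round(4),o['t'])
    ctrl.movel(P(u,.11),v=.2)
E
python3 - <<'E'
from fold import *
ctrl.command_gripper(0.,20)
fold(-.100,.050,0.)
snap("scene","s1"); i=cv2.imread('pics/s1.png'); cv2.imwrite('pics/s1c.png',cv2.resize(i[130:270,160:340],None,fx=3,fy=3))
E
```

```text
80.0 [ 0.4 -0.1 -0.3]
65.0 [ 0.2 -0.6  0.3]
50.0 [ 0.7 -0.1  0.8]
35.0 [ 0.1 -0.  -1.1]
22.0 [0.8 0.1 0.8]
12.0 [-0.5 -0.5 -0.1]
5.0 [ 0.2  0.6 -0.8]
0.0 [-0.1  0.2  7. ]
press [-4.4  0.5 23.6] [ 0.5366 -0.1187  0.097 ] 10.3667
```

View pics/s1c.png

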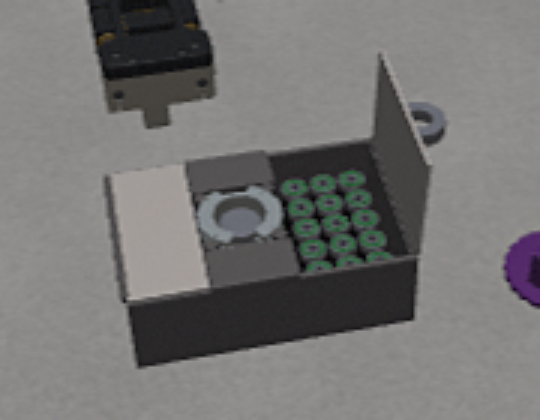

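The short flap lies flat, with the press showing 23 N at flap height. Now the long flap, then matched close views of socket and cap.

Run:
```python
from fold import *
import pickle
fold(.130,.075,0.)
H=.15
ctrl.movep([.537,-.061,.08+H],down(1.55)); ctrl.command_gripper(1.); ctrl.hold(.2); os=ctrl.observe(); s,js=snap("wrist","wsock")
ctrl.movep([.5088,.3225,.018+H],down(1.286)); ctrl.hold(.2); oc=ctrl.observe(); c,jc=snap("wrist","wcap2")
pickle.dump((os,s,js,oc,c,jc),open('w2.pkl','wb'))
print(oc['t'],os['tool_pos'],oc['tool_pos'],oc['joint_positions'].round(2))
for n,i,im,z in(("sock",s,js,.08),("cap",c,jc,.024)):
    x=im.astype(int); m=((x[:,:,2]-x[:,:,0]>3)&(x[:,:,2]>130)).astype(np.uint8)*255; m[:60]=0;m[300:]=0
    m=cv2.morphologyEx(m,cv2.MORPH_OPEN,np.ones((3,3))); cv2.imwrite(f'pics/m_{n}.png',m)
    k,lab,st,ce=cv2.connectedComponentsWithStats(m); print(n,[(st[j].tolist(),ce[j].round(1).tolist()) for j in range(1,k) if st[j][4]>80])
cv2.imwrite('pics/c2.png',np.hstack([js[110:290,180:380],jc[110:290,180:380]]).repeat(2,0).repeat(2,1)[:,:,::-1])
```

```text
80.0 [-0.1  0.5 -0.3]
65.0 [ 0.1  0.1 -0.3]
50.0 [-0.5 -0.8 -1. ]
35.0 [ 0.7  0.1 -0.2]
22.0 [-0.6  0.8  0.6]
12.0 [ 0.   1.  -0.2]
5.0 [ 0.2  0.5 -0.3]
0.0 [-0.5  0.8  6. ]
press [-4.   0.2 23.7] [0.5393 0.0015 0.0969] 16.8833
22.1833 [ 0.53700836 -0.06099905  0.23000164] [0.50950658 0.32132551 0.16827864] [-0.67  0.54  0.02  1.95 -0.01  0.65  0.64]
sock [([267, 158, 55, 74, 1168], [304.0, 194.5]), ([241, 163, 37, 68, 1017], [255.8, 197.0]), ([264, 177, 37, 36, 1016], [282.1, 194.5])]
cap [([0, 81, 57, 64, 2051], [27.1, 112.7]), ([229, 142, 110, 106, 7074], [283.8, 193.2]), ([341, 285, 45, 15, 501], [364.3, 293.4])]
```

View pics/c2.png

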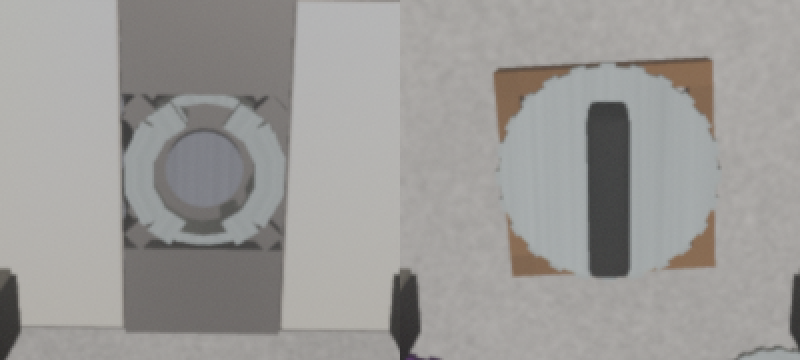

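Both flaps are flat, and the close views show the socket ring at about (282,195) and the cap disc at about (284,195), with the bar upright in the picture. I'll work out centres and yaws.

Run:
```python
from h import *
import pickle
os,s,js,oc,c,jc=pickle.load(open('w2.pkl','rb'))
def pts(n,labs):
    m=cv2.imread(f'pics/m_{n}.png',0); k,lab,st,ce=cv2.connectedComponentsWithStats(m)
    sel=np.isin(lab,[j for j in range(1,k) if tuple(st[j][:2]) in labs]).astype(np.uint8)
    return cv2.convexHull(np.vstack(cv2.findContours(sel,0,1)[0]))[:,0]
def circ(q):
    A=np.c_[2*q,np.ones(len(q))]; x=np.linalg.lstsq(A,(q**2).sum(1),rcond=None)[0]; return x[:2],np.sqrt(x[2]+x[:2]@x[:2])
def tf(o,p,z): T=R.from_quat(o['eef_rot']).as_matrix(); return (T.T@(np.r_[p,z]-o['tool_pos'])).round(4)
for n,i,o,labs,z in(("sock",s,os,[(267,158),(241,163)],.08),("cap",c,oc,[(229,142)],.024)):
    h=pts(n,labs); q=plane(i,h,z)[:,:2]; cc,r=circ(q); print(n,cc.round(4),r.round(4),'encl',cv2.minEnclosingCircle(q.astype(np.float32)),'tool',tf(o,cc,z))
# flap inner edges from green-ish brightness step, at rows
g=js[:,:,1].astype(int)
L=[];Rr=[]
for r in list(range(115,150,3))+list(range(240,270,3)):
    d=np.diff(cv2.GaussianBlur(js[r:r+1,:,1],(5,1),0)[0].astype(int)); 
    L.append((225+np.argmin(d[225:255])+.5,r)); Rr.append((305+np.argmax(d[305:340])+.5,r))
for nm,l in(("L",L),("R",Rr)):
    p=plane(s,l,.078); f=np.polyfit(p[:,0],p[:,1],1); print(nm,'angle',np.arctan(f[0]),'y at x=.537',np.polyval(f,.537),np.abs(np.polyval(f,p[:,0])-p[:,1]).max())
m=((jc.max(2)<85)*255).astype(np.uint8); m[:150]=0; m[255:]=0; m[:,:265]=0;m[:,302:]=0
rc=cv2.minAreaRect(max(cv2.findContours(m,0,1)[0],key=cv2.contourArea)); b=plane(c,cv2.boxPoints(rc),.058); print('bar',rc,b.round(4).tolist(),b.mean(0),'tool',tf(oc,b.mean(0)[:2],.058))
T=R.from_quat(oc['eef_rot']).as_matrix(); print('toolx yaw',np.arctan2(T[1,0],T[0,0]),ctrl.observe()['tool_pos'])
e=b[:,None]-b[None]; k=np.unravel_index(np.argmax(np.abs(e[...,0])),(4,4))
print([np.arctan2(*(b[j]-b[(j+1)%4])[[1,0]]).round(3) for j in range(4)],[np.linalg.norm(b[j]-b[(j+1)%4]).round(4) for j in range(4)])
```

```text
sock [ 0.5381 -0.0615] 0.034 encl ((0.5384073853492737, -0.061818927526474), 0.034870926290750504) tool [-0.0011 -0.0005  0.15  ]
cap [0.5105 0.3226] 0.046 encl ((0.510749876499176, 0.32261332869529724), 0.046560611575841904) tool [-0.0005  0.0015  0.1443]
L angle -0.03661975833420864 y at x=.537 -0.09732638368283672 0.0006228322685363635
R angle -0.036394686403621535 y at x=.537 -0.024941035260807508 0.00038902395101064746
bar ((283.5, 204.0), (86.0, 19.0), 90.0) [[0.4736, 0.3259, 0.058], [0.4775, 0.339, 0.058], [0.5416, 0.3207, 0.058], [0.5374, 0.3067, 0.058]] [0.50754868 0.32310152 0.058     ] tool [0.0024 0.0011 0.1103]
toolx yaw 2.8548943570463448 [0.50937552 0.32153968 0.16823356]
[np.float64(-1.857), np.float64(2.863), np.float64(1.284), np.float64(-0.293)] [np.float64(0.0137), np.float64(0.0666), np.float64(0.0146), np.float64(0.0666)]
```

Run:
```python
from h import *
q=down(1.285)
ctrl.movep([.5106,.3226,.12],q); ctrl.movel([.5106,.3226,.047],v=.1)
ctrl.command_gripper(0.,40); o=ctrl.observe(); print('grip',o['finger_gap']*93,o['finger_force'],o['tool_pos'].round(4),o['contact_force'].round(1))
ctrl.movel([.5106,.3226,.19],v=.15)
q=down(np.pi/2-.036)
ctrl.movep([.5382,-.0614,.19],q); ctrl.movel([.5382,-.0614,.135],v=.08); ctrl.hold(.3)
o=ctrl.observe(); f0=o['contact_force']; print(o['t'],o['tool_pos'].round(4),f0.round(1),o['finger_gap']*93,o['finger_force'])
for z in np.arange(.131,.1149,-.002):
    ctrl.movel([.5382,-.0614,z],v=.03); ctrl.hold(.05); o=ctrl.observe(); f=o['contact_force']-f0; print(round(z,4),o['tool_pos'].round(4),f.round(1),o['torque'].round(2))
    if f[2]>8: break
print(o['t'],o['joint_positions'].round(2))
```

```text
grip 15.570275516449016 39.98553514480591 [0.5106 0.3226 0.047 ] [-0.5  0.  -0.1]
28.275 [ 0.5383 -0.0614  0.1354] [ 0.   0.8 -1.9] 15.676182833083853 39.98424410820007
0.131 [ 0.5381 -0.0614  0.1309] [ 0.2 -1.3  1.1] [ 0.01  0.07 -0.03]
0.129 [ 0.5381 -0.0614  0.1289] [-0.2 -1.7  1.5] [-0.    0.02 -0.04]
0.127 [ 0.5382 -0.0614  0.1269] [ 0.1 -1.3  0.4] [ 0.02  0.02 -0.01]
0.125 [ 0.5382 -0.0614  0.1249] [ 0.2 -0.4  1.5] [-0.   -0.03  0.04]
0.123 [ 0.5382 -0.0614  0.1229] [-0.3 -0.8  0.8] [-0.01  0.   -0.  ]
0.121 [ 0.5382 -0.0614  0.121 ] [ 0.3 -0.6  1.5] [ 0.04 -0.01 -0.01]
0.119 [ 0.5382 -0.0614  0.1189] [ 0.2 -1.4  1.1] [ 0.04 -0.02 -0.  ]
0.117 [ 0.5382 -0.0614  0.1169] [-0.1 -1.7  0.7] [0.05 0.01 0.02]
0.115 [ 0.5382 -0.0614  0.115 ] [-0.1 -1.6  0.9] [-0.02 -0.02  0.03]
31.0083 [ 0.05  0.56 -0.05  2.12  0.06  0.46  1.48]
```

The plug has gone in without contact. I'll continue down to the seat, past the plunger.

Run:
```python
from h import *
f0=np.array([0,0,-1.])
for z in np.arange(.114,.1059,-.001):
    ctrl.movel([.5382,-.0614,z],v=.03); ctrl.hold(.05); o=ctrl.observe(); f=o['contact_force']-f0; print(round(z,4),o['tool_pos'].round(4),f.round(1),o['torque'].round(2))
    if f[2]>14: break
ctrl.hold(.2); o=ctrl.observe(); print(o['t'],o['tool_pos'].round(4),o['contact_force'].round(1),o['finger_force'],o['finger_gap']*93)
```

```text
0.114 [ 0.5382 -0.0614  0.1141] [-0.5  0.   1.2] [-0.01  0.18 -0.03]
0.113 [ 0.5382 -0.0614  0.113 ] [-1.4 -0.5  2.6] [0.04 0.13 0.03]
0.112 [ 0.5382 -0.0614  0.112 ] [-1.2  0.6  3.5] [0.03 0.16 0.  ]
0.111 [ 0.5382 -0.0614  0.111 ] [-1.4  0.1  3.4] [ 0.03  0.22 -0.01]
0.11 [ 0.5382 -0.0614  0.11  ] [-1.3  0.3  4.7] [ 0.08  0.24 -0.01]
0.109 [ 0.5382 -0.0614  0.109 ] [-0.6  0.4  3.7] [ 0.02  0.25 -0.04]
0.108 [ 0.5382 -0.0614  0.1089] [-4.8  0.9 16.4] [ 0.12  0.89 -0.06]
33.3083 [ 0.5382 -0.0614  0.1089] [-4.4 -0.  16.1] 39.988685846328735 16.01888553727633
```

Seated, with the rim met at z≈0.109. I'll ease up 0.8 mm and turn clockwise in steps.

Run:
```python
from h import *
p=[.5382,-.0614,.1096]; a0=np.pi/2-.036
ctrl.movel(p,v=.02); ctrl.hold(.1)
for d in range(5,46,5):
    ctrl.movel(p,down(a0-np.radians(d)),v=.02); o=ctrl.observe()
    T=R.from_quat(o['eef_rot']).as_matrix(); print(d,round(np.degrees(a0-np.arctan2(T[1,1],T[0,1])),1),o['tool_pos'].round(4),o['contact_force'].round(1),o['torque'].round(2),round(o['t'],2))
    if abs(o['torque'][2])>1 or np.abs(o['contact_force']).max()>25: print('stop'); break
ctrl.hold(.3); o=ctrl.observe(); print(o['finger_force'],o['finger_gap']*93,o['t'],o['joint_positions'].round(2))
i,im=snap("scene"); j,jm=snap("side"); w,wm=snap("wrist")
cv2.imwrite('pics/f.png',np.vstack([cv2.resize(np.hstack([im[100:270,150:350],jm[150:320,200:400]]),(800,340)),cv2.resize(wm[150:290,40:530],(800,229))])[:,:,::-1])
```

```text
5 4.9 [ 0.5384 -0.0614  0.1095] [ 0.5 -0.2  4.1] [-0.1   0.04 -0.09] 33.91
10 9.8 [ 0.5384 -0.0614  0.1096] [-0.9 -0.7  3.7] [-0.09 -0.   -0.04] 34.16
15 14.8 [ 0.5384 -0.0614  0.1096] [-0.   0.2  4.2] [-0.09 -0.04 -0.02] 34.41
20 19.7 [ 0.5383 -0.0614  0.1096] [-0.4 -0.   2.8] [-0.05 -0.09  0.04] 34.66
25 24.7 [ 0.5382 -0.0614  0.1096] [-0.3 -0.   4. ] [-0.06 -0.1  -0.07] 34.91
30 29.7 [ 0.5382 -0.0614  0.1096] [-0.3 -0.4  3.1] [-0.07 -0.03 -0.02] 35.16
35 34.7 [ 0.5382 -0.0614  0.1096] [1.1 0.4 4.3] [-0.04  0.03 -0.09] 35.41
40 39.7 [ 0.5381 -0.0614  0.1096] [ 0.3 -0.5  3.9] [ 0.01  0.03 -0.05] 35.66
45 44.7 [ 0.5381 -0.0614  0.1096] [-0.1  0.   3.9] [-0.08  0.08 -0.04] 35.91
39.98421013355255 15.415529228690694 36.2083 [-0.1   0.57  0.16  2.13 -0.2   0.45  0.97]
```

View pics/f.png

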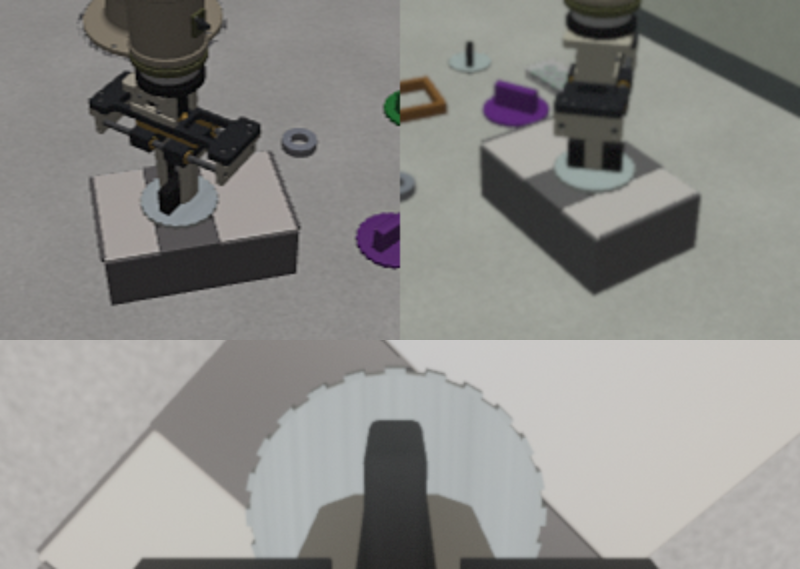

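The cap is gripped flat in the socket and turned 45° to the bridge, and both flaps are flat. Handing in.

```bash
python3 -c "
from cell import ctrl
print(ctrl.close_job())"
```

```text
the job is handed in; nothing more can be done
None
```

I folded the short flap down first, then the long one, fitted the cap in the socket, turned it about 45° clockwise, and handed the job in while still gripping it at about 40 N; no verdict came back.

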